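Set the height stop on a sample cover and lock it

ROBOT

A 6-joint arm with a two-finger parallel gripper is mounted at the origin on the work surface. World frame = base frame: x ahead of the robot, y to its left, z up, the work surface at z = 0. Lengths are in mm, angles in rad, forces in N, time in s.
With the tool pointing down it reaches from about 325 to 925 mm from the base axis. Payload 3.1 kg.
Tool frame: the origin (TCP) lies between the finger pads; the fingertips stand 14 mm ahead of it and the grasp point (between the pads) lies 5 mm behind it; z points along the fingers, y is the line along which they close (so a half turn about z gives the same grasp; the last joint's range is limited). The gripper opens to 85 mm and grips with 20 to 120 N. Pads are 22 mm wide; open, the fingers measure 114 mm over their backs; the gripper's body (76 mm by 85 mm) begins 54 mm behind the grasp point. The pads swing forward as they close: fully open they stand 13 mm farther back than shut.
Start: joints at [1.119, 0.217, 1.613, -0, 1.311, -0.112], TCP at [208.294, 589.282, 245.3] pointing down, gripper open.
Joint ranges: [-2.75, 2.75], [-0.78, 2.1], [0.31, 2.55], [-1.13, 4.27], [0.13, 2.63], [-2.58, 2.58]. Speed limits (rad/s): [2.79, 2.79, 3.14, 3.14, 3.14, 3.14].

INTERFACE

Orientations are given as [roll, pitch, yaw] about the fixed x, y, z axes, in that order (R = Rz(yaw) Ry(pitch) Rx(roll)).
In Python, from cell import arm gives the robot as it stands.
- The arm moves only by the tool carry_out, never from a script. Its argument "plan" is a list of rows, each a list of 4 numbers: the shift along the tool's x, y, z in mm, then the turn about the tool's z in rad. A call has 1 to 20 rows; each row shifts and turns the commanded pose from where the row before left it, along the tool's axes as they then stand; what a row does not reach is not made up. A row lasts 1/10 s, in which the tool goes at most 50 mm and 8.59 degrees, less where a joint would pass 70% of its speed; a pose out of reach is approached as far as the arm can. A call is refused whole if a number of a shift passes 50 or a number of a turn 0.15, either way. A call with a gripper value outside its range is refused whole. "fingers" is the opening, from 0 (shut) to 1 (fully open), set as the call begins (left out, the last holds). The fingers move at their own pace and stop on an object; "force" is the grip in N (left out, the last holds). Time passes only in rows, so rows that do not move let the fingers close. It gives the time, the measured TCP pose, the force, the opening and the grip force at its end, in the units of the state.
- arm.get_obs(): the state, without advancing time (a new reading comes with each control period).
- arm.read_camera(name): name is "side" or "top"; returns the picture (400x640x3 uint8, red, green, blue); there is no depth.
- arm.camera_params(name): a dict with "vertical_fov" (degrees; the focal length in pixels is half the picture's height over the tangent of half this angle, whatever the lens; pixels are square), "cx", "cy" (the principal point, pixels), "origin" and "rotation" of the camera in the world. Camera axes: x right, y down, z forward; pixel columns grow to the right and rows downward; lengths in mm; the calibration is good to about 2 mm. A picture is of the moment at which its call begins. camera_params takes no time and is no camera call.
- arm.job_done(): hands the job in; it is judged then, once.
The state is a dict: "clock": time; "q": joint angles; "qvel": joint speeds; "joint_efforts": joint torques, N m; "tcp_pos": TCP position; "eef_rot": TCP orientation; "wrist_force": force on the tool from outside, world axes, zero at the start; "ft_torque": the same for the moment, N m; "finger_gap": finger opening in mm; "grip_force": force on a finger pad.
Only numpy, scipy, OpenCV 4.12 (cv2) and the standard library are available. Lean on these libraries where they do the work, as an engineer would, in place of code of your own. Each camera call takes 0.05 s, during which the arm holds its last target. There are 200 camera calls.

TASK

Take the orange grip and gently lower the blue height stop until its foot touches the sample drain cover on the anvil; then swing the red-balled clamp lever fully down to lock it, and let go. Leave the sample cover in its place and the other things on the bench where they are.

Things in the scene. Friction and masses are not known exactly. Their poses are not given: they have to be found in the camera images.
- stand: Grey height-stop frame, fixed; its front faces the robot. Origin: centre of the base's underside; x away from the front, y left, z up. Base 170 (x) by 250 by 20 mm; columns of diameter 18 at y = +-100. A fixed U-shaped bridge (front bar x -50 to -24, 236 wide, arms back to the columns; z 315 to 336) bars an upright gripper from the orange grip: come from the front, tilted about 40 degrees, fingers down and to +x.
- stop (a joint): Distance in m that the blue crossbar (236 by 36 by 32 mm) has slid straight down the columns: 0 top, 0.09 lower limit, starts at 0 to 0.02. Crossbar centre: frame z = 190 mm minus this. It weighs 5.5 N; a drag of 9 N holds it wherever it is left, so about 3.5 N pushes it down. The clamp lever rides on it.
- stop_foot (a point): Centre of the underside of the stop's black rubber foot (diameter 44 mm), 50 mm below the crossbar's centre, midway between the columns. Axes as the frame's.
- stop_grip (a point): Grip point on the orange paddle that slopes up and towards the robot from the crossbar's front, leaning 40 degrees from vertical. It is 16 mm thick along the frame's y (pinch it across y), 28 mm wide, and ends 25 mm beyond this point along its slope. The point is at x = -57, z = +46 mm from the crossbar's centre. Axes as the frame's, not sloped.
- clamp (a joint): Angle of the clamp lever, rad: 0 = unlocked, standing 50 degrees above horizontal out to the frame's right (-y); grows as it swings down, in a plane parallel to the frame's y-z; 1.05 = end stop, fully locked, 10 degrees below horizontal. Starts at 0 to 0.25. It stays where it is left; about 2 N on the ball moves it.
- clamp_pivot (a point): Pivot of the clamp lever, on the front of the crossbar's right end: x = -36, y = -100 mm from the crossbar's centre.
- clamp_ball (a point): Centre of the red ball (diameter 28 mm) at the lever's end, 90 mm from the pivot; the bar to it is round, 13 mm thick. Push it down from above, outside the frame.
- cover: The sample: grey round perforated drain cover, diameter 100 mm, 18 mm thick, loose on the round anvil under the stop. Origin: centre of its underside, z up. The height of the anvil varies, so its top lies 63 to 93 mm above the bench.
- cover_top (a point): Centre of the top face of the sample cover, 18 mm above its underside.
- spare_a: Bystander: loose grey cover like the sample, flat on the bench left of the frame. Origin: centre of the underside.
- spare_b: Bystander: loose grey cover, flat on the bench behind the frame. Origin: centre of the underside.
- driver: Bystander: red-handled screwdriver lying on the bench in front of the frame.
- mug: Bystander: white mug, diameter 80 mm, 90 mm high, left behind the frame. Origin: centre of the underside.
- tape: Bystander: brown tape ring, outer diameter 100 mm, 25 mm high, on the bench to the right of the frame. Origin: centre of the underside.
Mind the look-alikes: they are no part of the job. What is shaped like the cover but green or turquoise is not meant.

How it is judged (in metres and radians):
On the way, in this order (a step that is already met when the one before it is completed fails the run):
1. the stop's foot touches the sample cover while the clamp is still unlocked (z of stop_foot in the frame of cover_top below 0.002 m and horizontal distance between stop_foot and cover_top below 0.03 m and value of joint clamp below 0.6 rad), for 0.2 s.
2. the clamp lever is swung fully down with the foot still touching the cover (z of stop_foot in the frame of cover_top below 0.002 m and horizontal distance between stop_foot and cover_top below 0.03 m and value of joint clamp above 0.9 rad), for 0.2 s.
At the end, for the whole second after the job is handed in: The foot touches the sample cover (gap under 2 mm), the clamp lever is at 0.9 rad or more (fully down, end stop 1.05), the sample cover lies flat at rest within 12 mm of where it started, and the bystanders are within 30 mm of theirs (all of step 2 and distance of cover from where it was at the start of the episode below 0.012 m and angle between cover's own z axis and vertical below 0.05 rad and linear speed of cover below 0.02 m/s and distance of each of spare_a, spare_b, driver, mug, tape from where it was at the start of the episode below 0.03 m).
It fails at once if the stop is rammed onto the cover (over 45 N) (contact force between stop and cover above 45 N).
It fails at once if the sample cover is shifted more than 15 mm (distance of cover from where it was at the start of the episode above 0.015 m).
It fails at once if a bystander is moved more than 30 mm (distance of any of spare_a, spare_b, driver, mug, tape from where it was at the start of the episode above 0.03 m).
It also fails if it takes over 54 s, if anything falls off the work surface, if the arm or the gripper's body presses on something with over 40 N, if the wrist force passes 120 N, or if a joint passes its speed limit or range.

## Working session

There is one attempt and no reset: what is moved stays moved. The work goes in short steps, Python scripts to look and compute and a tool call to move; the robot and the scene stay as the last step left them, time stands still between calls to the robot, and variables do not carry over. Pictures are saved under pics/ and viewed, at most 10 in all, crops included, and the job is handed in when it is done.

Besides the shell and the picture viewer there is one more tool, called after "Emit:" by a JSON object that holds its "method" and its "body", one argument or row to a line. carry_out: Moves the arm, as the interface text tells. Its arguments: {"type":"object","properties":{"plan":{"type":"array","items":{"type":"array","items":{"type":"number"}}},"fingers":{"type":"number"},"force":{"type":"number"}},"required":["plan"]}

```bash
ls; mkdir -p pics
python3 - <<'E'
from cell import arm
import cv2
for n in("side","top"):
    im=arm.read_camera(n); cv2.imwrite(f"pics/{n}0.png",im[:,:,::-1]); print(n,arm.camera_params(n))
o=arm.get_obs();print(o)
E
```

```text
pics
side {'vertical_fov': 52.41637770031066, 'cx': 320.2484979795365, 'cy': 200.06200738882703, 'origin': array([527.46905155, 673.02604712, 828.83775155]), 'rotation': array([-2.39667148,  0.01960912, -3.06300605])}
top {'vertical_fov': 46.02696211319883, 'cx': 318.44324135004655, 'cy': 203.1438940301245, 'origin': array([ 398.39558197,   69.74430344, 1261.25974893]), 'rotation': array([-2.98413803,  0.00580752, -1.55099482])}
{'clock': 0.1, 'q': array([ 1.11880373e+00,  2.17647479e-01,  1.61479944e+00,  2.46481532e-06,
        1.31131237e+00, -1.12233048e-01]), 'qvel': array([-0.00012867, -0.00133035, -0.00099926,  0.00020876, -0.00062717,
        0.00039327]), 'joint_efforts': array([-1.05489678e-03, -3.98080051e+01, -3.04968703e+01, -1.98045777e-04,
        4.35206006e-03, -7.69190706e-06]), 'tcp_pos': array([207.97132687, 588.62510009, 244.10474669]), 'eef_rot': array([-3.13943992e+00, -2.45023741e-04,  2.80183221e+00]), 'wrist_force': array([-0.01294144, -0.13770697,  0.16639787]), 'ft_torque': array([ 0.00022047, -0.00115278, -0.02436541]), 'grip_force': 0.0, 'finger_gap': 85.41272646285316}
```

View pics/side0.png

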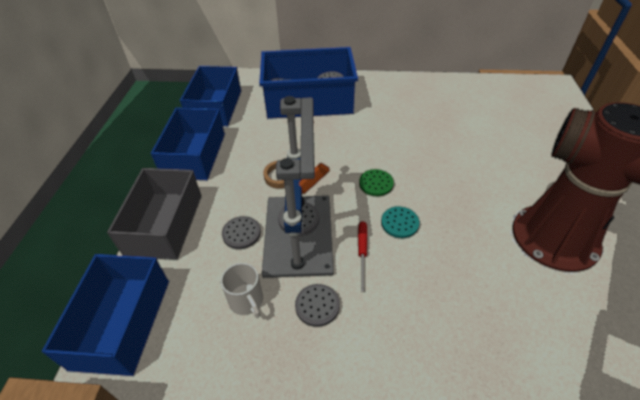

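View pics/top0.png

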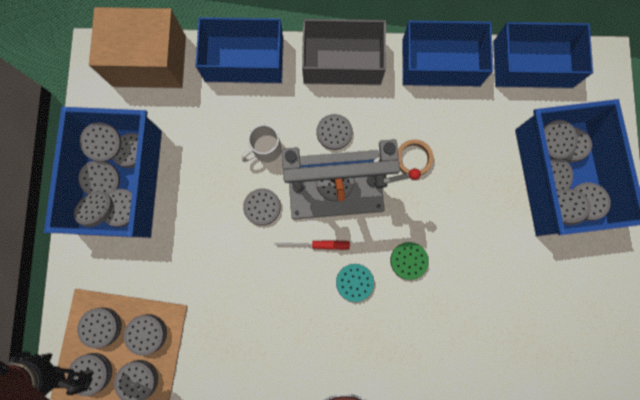

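The side view shows the stand at about (298,190), with the mug at (242,288) and spare covers at (241,232) and (318,304). The top view shows the orange grip at about (340,190), the red ball at (414,174) and the sample under the stop at about (337,185). The green (409,260) and turquoise (355,283) covers are decoys. Next I'll enlarge both views.

```bash
cat > h.py <<'E'
import numpy as np, cv2
from scipy.spatial.transform import Rotation as R
from cell import arm
def cam(n):
    p=arm.camera_params(n); f=200/np.tan(np.radians(p['vertical_fov']/2))
    return f,p['cx'],p['cy'],np.array(p['origin']),R.from_euler('xyz',p['rotation']).as_matrix()
def ray(n,u,v):
    f,cx,cy,o,M=cam(n); d=M@np.array([(u-cx)/f,(v-cy)/f,1]); return o,d/np.linalg.norm(d)
def plane(n,u,v,z):
    o,d=ray(n,u,v); return o+d*(z-o[2])/d[2]
def two(a,b):
    o1,d1=ray('side',*a);o2,d2=ray('top',*b)
    s=np.linalg.lstsq(np.c_[d1,-d2],o2-o1,rcond=None)[0]
    p,q=o1+s[0]*d1,o2+s[1]*d2
    return (p+q)/2,np.linalg.norm(p-q)
def proj(n,P):
    f,cx,cy,o,M=cam(n); c=M.T@(np.array(P)-o); return np.array([cx+f*c[0]/c[2],cy+f*c[1]/c[2]])
E
python3 - <<'E'
from h import *
s=cv2.imread('pics/side0.png');t=cv2.imread('pics/top0.png')
cv2.imwrite('pics/cs.png',cv2.resize(s[85:285,230:350],None,fx=3,fy=3,interpolation=cv2.INTER_CUBIC))
cv2.imwrite('pics/ct.png',cv2.resize(t[120:230,270:440],None,fx=4.5,fy=4.5,interpolation=cv2.INTER_CUBIC))
for n,i in(('side',s),('top',t)):
    h=cv2.cvtColor(i,cv2.COLOR_BGR2HSV)
    for c,lo,hi in(('red',(0,150,60),(6,255,255)),('red2',(174,150,60),(180,255,255)),('orange',(7,170,70),(16,255,255)),('blue',(100,130,40),(125,255,255))):
        k,_,st,ce=cv2.connectedComponentsWithStats(cv2.inRange(h,lo,hi))
        for j in range(1,k):
            if st[j,4]>12: print(n,c,st[j],ce[j].round(1))
# gripper check
o=arm.get_obs();print(proj('top',o['tcp_pos']))
E
```

```text
side red [611 132  14   6  23] [617.7 134. ]
side red [583 141  17  12  81] [591.4 146.8]
side red [634 159   6   7  21] [637.4 162. ]
side red [514 220  12  14  53] [518.8 226.6]
side red [358 222   9  34 255] [362.4 238.4]
side red [516 232  13  10  44] [522.2 236.6]
side red [521 242  15  13  58] [527.8 247. ]
side red [592 247   9   6  23] [596.3 249. ]
side red [539 255  51  15 176] [566.2 263.9]
side orange [300 164  28  28 256] [313.8 177.2]
side blue [582   0  49  93 506] [607.4  42.2]
side blue [ 260   47   97   71 5139] [309.1  78.8]
side blue [ 150   67   90  112 5962] [198.  121.7]
side blue [294 180   8  31 163] [297.5 195.1]
side blue [285 223  16   9 104] [292.8 227.9]
side blue [   42   254   126   121 10309] [107.9 315.3]
top red [409 169  12  10  89] [414.3 173.7]
top red [313 241  36   8 254] [330.5 244.6]
top orange [335 179   9  21 125] [339.4 188.6]
top blue [ 196   17   86   65 5244] [239.4  49.1]
top blue [ 403   20   89   66 5469] [447.   52.1]
top blue [ 494   22   98   65 5872] [542.5  53.8]
top blue [ 516  100  124  135 9331] [581.4 166.5]
top blue [  44  106  117  130 7758] [102.1 171.1]
[ 70.04045655 365.5870623 ]
```

View pics/cs.png

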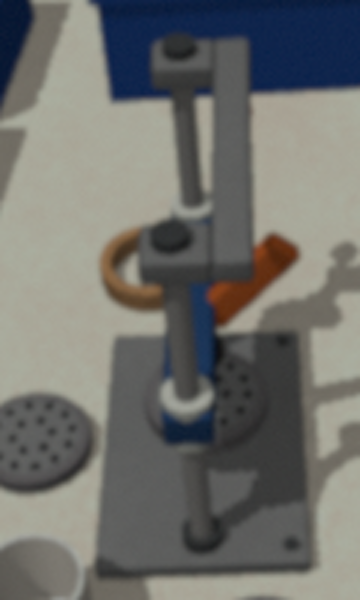

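View pics/ct.png

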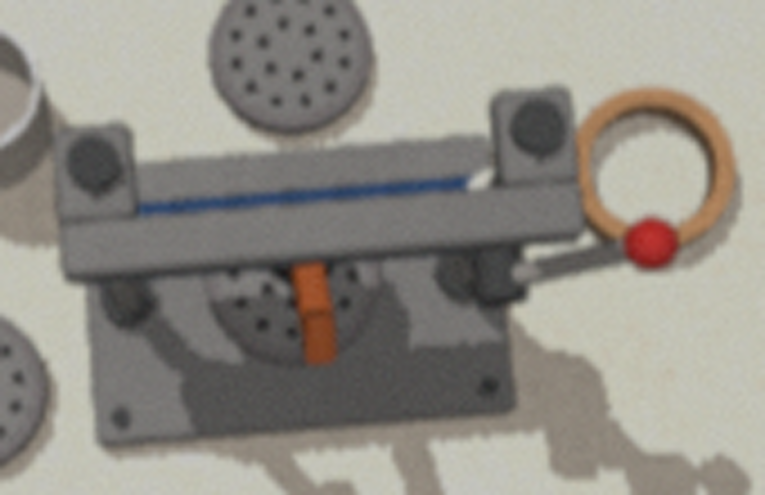

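The crops show the orange paddle, with its end at side (325,168) and top (341,197), the red ball at top (414,174), and the grey sample on the anvil under the stop. The sample is the only grey cover inside the frame. Now the frame pose.

Run:
```python
from h import *
ct=lambda x,y:(270+x/4.5-.4,120+y/4.5-.4)
cs=lambda x,y:(230+x/3-.3,85+y/3-.3)
fl=plane('top',*ct(102,440),20);fr=plane('top',*ct(513,405),20)
S={k:plane('side',*cs(*p),20) for k,p in dict(fl=(307,562),bl=(98,568),fr=(297,334),br=(116,338)).items()}
print('top fl fr',fl.round(1),fr.round(1),np.linalg.norm(fl-fr)); print({k:v.round(1) for k,v in S.items()})
print([np.linalg.norm(S[a]-S[b]).round(1) for a,b in(('fl','fr'),('bl','br'),('fl','bl'))])
for nm,c1,c2 in(('top',fl,fr),):
    d=(fl-fr)/np.linalg.norm(fl-fr); yaw=np.arctan2(-d[0],d[1]); c=(fl+fr)/2+85*np.array([np.cos(yaw),np.sin(yaw),0]); print('stand',c.round(1),yaw)
c2=sum(S.values())/4; d=S['fl']-S['fr']+S['bl']-S['br']; print('stand side',c2.round(1),np.arctan2(-d[0],d[1]))
# paddle end: upper far edge midpoints two views; 
print('paddle end',two(cs(280,245),ct(321,355)))
print('paddle centroid',two((313.8,177.2),(339.4,188.6)))
# ball: intersect frame-plane x=-36 with top ray
for C,yw in((c,yaw),(c2,np.arctan2(-d[0],d[1]))):
    C=C.copy();C[2]=0;ex=np.array([np.cos(yw),np.sin(yw),0]);ey=np.array([-ex[1],ex[0],0])
    o,dd=ray('top',414.3,173.7); t=((C-36*ex-o)@ex)/(dd@ex); b=o+t*dd; print('ball frame y,z',(b-C)@ey,b[2])
    t=lambda p:((C-36*ex-p[0])@ex)/(p[1]@ex)
    # cover edge / foot etc: predicted bridge corners
    for P in((-50,118,336),(-50,-118,336),(-50,118,315),(-50,-118,315)):
        W=C+P[0]*ex+P[1]*ey+np.array([0,0,P[2]]); print(P,((proj('top',W)-[270,120])*4.5).round(),((proj('side',W)-[230,85])*3).round())
```

```text
top fl fr [555.7 149.6  20. ] [581.2 -92.9  20. ] 243.84005328079698
{'fl': array([556.6, 156. ,  20. ]), 'bl': array([717.9, 172.1,  20. ]), 'fr': array([580. , -85.8,  20. ]), 'br': array([744.3, -70.9,  20. ])}
[np.float64(242.9), np.float64(244.4), np.float64(162.2)]
stand [653.   37.3  20. ] 0.10470178012542627
stand side [649.7  42.9  20. ] 0.10225354593756418
paddle end (array([578.42340808,  28.95922739, 233.48657895]), np.float64(11.126725652090704))
paddle centroid (array([602.67826075,  31.85291741, 203.49266848]), np.float64(3.8273575018184225))
ball frame y,z -170.54175452085812 219.99174589552536
(-50, 118, 336) [ 60. 270.] [250. 255.]
(-50, -118, 336) [587. 225.] [245.  31.]
(-50, 118, 315) [ 64. 279.] [251. 281.]
(-50, -118, 315) [579. 236.] [246.  56.]
ball frame y,z -173.21580620424564 235.02353246280836
(-50, 118, 336) [ 47. 276.] [254. 262.]
(-50, -118, 336) [574. 233.] [249.  36.]
(-50, 118, 315) [ 51. 286.] [255. 288.]
(-50, -118, 315) [567. 243.] [250.  61.]
```

```bash
cat >> h.py <<'E'
C=np.array([651.5,37.,0]);YAW=0.104
ex=np.array([np.cos(YAW),np.sin(YAW),0]);ey=np.array([-ex[1],ex[0],0]);ez=np.array([0,0,1.])
W=lambda x,y,z:C+x*ex+y*ey+z*ez
inv=lambda p:np.array([(p-C)@ex,(p-C)@ey,p[2]])
E
python3 - <<'E'
from h import *
s=np.sin(np.radians(40));c=np.cos(np.radians(40))
g=lambda P:(((proj('side',P)-[230,85]+.3)*3).round(),((proj('top',P)-[270,120]+.4)*4.5).round())
for q in(0,10,20):
    z=190-q
    print(q,'end ctr',g(W(-57-25*s,0,z+46+25*c)),'back corner y-8',g(W(-57-25*s+14*c,-8,z+46+25*c+14*s)),'front y+8,',g(W(-57-25*s-14*c,8,z+46+25*c-14*s)),'pivot',g(W(-36,-100,z)))
    print('bar front top L',g(W(-18,118,z+16)),'back bottom L',g(W(18,118,z-16)),'front bot L',g(W(-18,118,z-16)))
i=cv2.imread('pics/side0.png');h=cv2.cvtColor(i,cv2.COLOR_BGR2HSV)
m=cv2.inRange(h,(5,140,50),(18,255,255));m[:,:298]=0;m[:160]=0;m[200:]=0
y,x=np.nonzero(m);print('rightmost',x.max(),y[x==x.max()],'top',y.min(),x[y==y.min()],'crop',((x.max()-230)*3,(y.min()-85)*3))
for a in((560,20,63),(0,0,73),(0,0,83),(0,0,93)):
    P=W(*a) if a[0]==0 else a
    print(a,g(P),g(P-50*ex),g(P+50*ey),g(P-50*ey))
E
```

```text
0 end ctr (array([287., 224.]), array([323., 335.])) back corner y-8 (array([271., 208.]), array([338., 309.])) front y+8, (array([302., 241.]), array([308., 361.])) pivot (array([237., 204.]), array([504., 271.]))
bar front top L (array([211., 400.]), array([ 78., 265.])) back bottom L (array([161., 432.]), array([ 77., 211.])) front bot L (array([214., 430.]), array([ 82., 278.]))
10 end ctr (array([287., 235.]), array([322., 339.])) back corner y-8 (array([271., 218.]), array([337., 312.])) front y+8, (array([302., 251.]), array([307., 365.])) pivot (array([237., 213.]), array([502., 275.]))
bar front top L (array([212., 409.]), array([ 79., 269.])) back bottom L (array([163., 441.]), array([ 79., 216.])) front bot L (array([214., 439.]), array([ 84., 282.]))
20 end ctr (array([287., 245.]), array([321., 342.])) back corner y-8 (array([271., 229.]), array([336., 316.])) front y+8, (array([302., 262.]), array([306., 368.])) pivot (array([238., 222.]), array([499., 278.]))
bar front top L (array([213., 419.]), array([ 81., 273.])) back bottom L (array([164., 449.]), array([ 80., 220
[... 266 characters left out ...]
, array([325., 427.])) (array([373., 391.]), array([333., 514.])) (array([316., 440.]), array([237., 435.])) (array([310., 348.]), array([412., 420.]))
(0, 0, 73) (array([199., 395.]), array([298., 266.])) (array([261., 393.]), array([306., 352.])) (array([198., 444.]), array([211., 273.])) (array([200., 350.]), array([385., 259.]))
(0, 0, 83) (array([199., 387.]), array([298., 262.])) (array([260., 385.]), array([306., 349.])) (array([198., 436.]), array([211., 270.])) (array([199., 342.]), array([386., 255.]))
(0, 0, 93) (array([198., 379.]), array([299., 259.])) (array([260., 377.]), array([307., 346.])) (array([197., 428.]), array([210., 266.])) (array([199., 334.]), array([387., 251.]))
```

The plan can only turn the tool about its own z, so the tool stays upright. I'll push the paddle's end down from above with one finger of the half-open gripper. The fingers will spread along frame x, which keeps the body in front of the bridge. Then I'll push the ball down.

Emit:
{"method": "carry_out", "body": {
  "plan": [
    [0,0,-7,0.141],
    [0,0,-7,0.141],
    [0,0,-7,0.141],
    [0,0,-7,0.141],
    [0,0,-7,0.141],
    [0,0,-7,0.141],
    [0,0,-7,0.141],
    [0,0,-7,0.141]
  ],
  "fingers": 0.66
}}

```text
clock: 0.9
tcp_pos: [208.1, 588.9, 300.7]
eef_rot: [-3.141, 0.001, 1.668]
wrist_force: [0.3, -0.6, -0.1]
finger_gap: 56.0
grip_force: 0.0
```

Emit:
{"method": "carry_out", "body": {
  "plan": [
    [-35,15,0,0],
    [-35,15,0,0],
    [-35,15,0,0],
    [-35,15,0,0],
    [-35,15,0,0],
    [-35,15,0,0],
    [-35,15,0,0],
    [-35,15,0,0],
    [-35,15,0,0],
    [-35,15,0,0],
    [-35,15,0,0],
    [-35,15,0,0],
    [-35,15,0,0],
    [-35,15,0,0],
    [-35,15,0,0],
    [-35,15,0,0],
    [-35,15,0,0],
    [0,0,0,0],
    [0,0,0,0]
  ]
}}

```text
clock: 2.8
tcp_pos: [522.8, 23.1, 300.5]
eef_rot: [-3.14, -0.001, 1.672]
wrist_force: [-0.5, 0.2, 0.9]
finger_gap: 56.2
grip_force: 0.0
```

Run:
```python
from h import *
o=arm.get_obs();print(o['clock'],o['tcp_pos'],o['eef_rot'],o['finger_gap'],o['wrist_force'],o['q'])
Rt=R.from_euler('xyz',o['eef_rot']).as_matrix();print('frame',inv(o['tcp_pos']),'to go',Rt.T@(W(-100,0,300)-o['tcp_pos']))
for n,k in(('top',(60,250,260,440)),('side',(80,260,220,440))):
    i=arm.read_camera(n)[:,:,::-1][k[0]:k[1],k[2]:k[3]]; i=cv2.resize(i,None,fx=2.2 if n=='side' else 2.2,fy=2.2,interpolation=cv2.INTER_CUBIC)
    a=i if n=='top' else a; b=i
w=max(a.shape[1],b.shape[1]); h=max(a.shape[0],b.shape[0])
pad=lambda i:cv2.copyMakeBorder(i,0,h-i.shape[0],0,0,cv2.BORDER_CONSTANT)
c=np.hstack([pad(a),pad(b)]);c=cv2.resize(c,None,fx=.9,fy=.9);print(c.shape);cv2.imwrite('pics/m1.png',c)
```

```text
2.8 [522.83308252  23.13423268 300.53711852] [-3.13985461e+00 -9.24916393e-04  1.67184791e+00] 56.1562003850962 [-0.49736686  0.22398328  0.9398208 ] [-9.02616481e-02 -4.26049734e-02  1.78819460e+00  5.86296613e-04
  1.39788527e+00 -1.91415451e-01]
frame [-129.41115543   -0.43359849  300.53711852] to go [ 0.51981581 29.41063912  0.48648326]
(376, 792, 3)
```

View pics/m1.png

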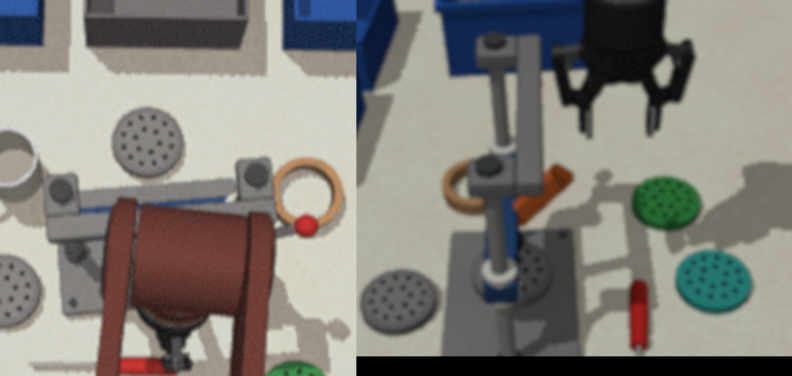

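The picture shows the open gripper in front of the stand: tips at (588,132) and (655,132), knuckles wider at (553,55) and (693,50). The knuckles would pass near the bridge, so I'll measure their half-width.

Run:
```python
from h import *
def py(u,v,y=0):
    o,d=ray('side',(u-356)/1.98+220,v/1.98+80); t=(y-(o-C)@ey)/(d@ey); return inv(o+t*d).round(1)
for n,p in dict(tipL=(589,136),tipR=(653,134),knL=(553,52),knLb=(560,80),knLbot=(575,102),knR=(693,48),bodyL=(585,30),bodyR=(665,30),padend=(572,170),bridgeTop=(541,40)).items(): print(n,py(*p))
```

```text
tipL [-99.   -0.  283.7]
tipR [-165.8   -0.   283.7]
knL [-63.7   0.  388.4]
knLb [-69.8  -0.  355.9]
knLbot [-84.5   0.  328.5]
knR [-196.4   -0.   387.9]
bodyL [-93.8   0.  411.3]
bodyR [-168.1   -0.   408.6]
padend [-81.1   0.  236.6]
bridgeTop [-52.8  -0.  402. ]
```

Emit:
{"method": "carry_out", "body": {
  "plan": [
    [0,0,0,0.13],
    [0,0,0,0.13],
    [0,0,0,0.13],
    [0,0,0,0.13],
    [0,0,0,0.13],
    [0,0,0,0.13],
    [0,0,0,0.13],
    [0,0,0,0.134],
    [18,-10.5,0,0],
    [18,-10.5,0,0],
    [0,0,0,0],
    [0,0,0,0]
  ],
  "fingers": 1
}}

```text
clock: 4.1
tcp_pos: [539.1, 62.9, 301.2]
eef_rot: [-3.142, 0.001, 0.632]
wrist_force: [0.0, 0.3, -0.5]
finger_gap: 85.8
grip_force: 0.0
```

```bash
cat >> h.py <<'E'
def st():
    o=arm.get_obs();Rt=R.from_euler('xyz',o['eef_rot']).as_matrix()
    print(round(o['clock'],2),'frame',inv(o['tcp_pos']).round(1),'toolx',[round(float(Rt[:,0]@e),3) for e in(ex,ey)],'tooly',[round(float(Rt[:,1]@e),3) for e in(ex,ey)],'gap',round(o['finger_gap'],1),'F',o['wrist_force'].round(1)); return o,Rt
E
python3 - <<'E'
from h import *
o,Rt=st(); print('to go',Rt.T@(W(-109,36,300)-o['tcp_pos']))
i=arm.read_camera('side')[:,:,::-1][70:270,230:430];cv2.imwrite('pics/m2.png',cv2.resize(i,None,fx=3,fy=3,interpolation=cv2.INTER_CUBIC))
E
```

```text
4.1 frame [-109.1   37.4  301.2] toolx [0.864, 0.504] tooly [0.504, -0.864] gap 85.8 F [ 0.   0.3 -0.5]
to go [-0.64568616  1.25859794  1.15766043]
```

View pics/m2.png

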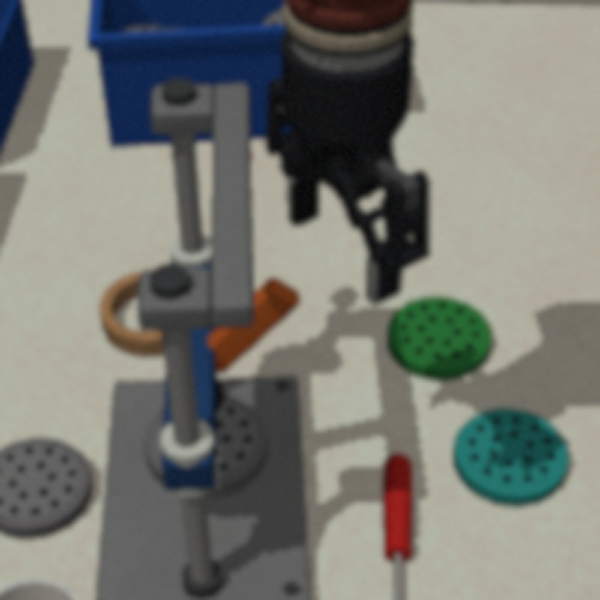

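The far finger's tip is at (291–317,222) and its knuckle reaches left to (270,120), with the body clear of the bridge. I'll check the tip and knuckle positions by rays.

Run:
```python
from h import *
def py(u,v,y):
    o,d=ray('side',230+u/3-.3,70+v/3-.3); t=(y-(o-C)@ey)/(d@ey); return inv(o+t*d).round(1)
for n,p in dict(tipl=(291,222,0),tipr=(317,215,0),kn=(270,115,-20),knb=(270,150,-20),nl=(368,295,77),nr=(395,295,77),knr=(429,200,95),padc=(299,297,0),padtop=(272,282,0)).items(): print(n,py(*p))
```

```text
tipl [-76.5  -0.  297.9]
tipr [-94.1  -0.  303.2]
kn [-64.2 -20.  370.6]
knb [-63.6 -20.  343.2]
nl [-122.7   77.   299.7]
nr [-139.9   77.   299. ]
knr [-152.7   95.   388.9]
padc [-81.7  -0.  228.3]
padtop [-62.5  -0.  243.6]
```

Emit:
{"method": "carry_out", "body": {
  "plan": [
    [2.1,2.4,0,0],
    [0,0,10,0],
    [0,0,10,0],
    [0,0,10,0],
    [0,0,10,0],
    [0,0,8,0],
    [0,0,3,0],
    [0,0,0,0]
  ]
}}

```text
clock: 4.95
tcp_pos: [542.6, 61.1, 249.4]
eef_rot: [-3.141, 0.001, 0.63]
wrist_force: [0.0, 0.3, 0.1]
finger_gap: 85.5
grip_force: 0.0
```

Emit:
{"method": "carry_out", "body": {
  "plan": [
    [0,0,2,0],
    [0,0,2,0],
    [0,0,2,0],
    [0,0,2,0],
    [0,0,2,0],
    [0,0,1,0],
    [0,0,0,0]
  ]
}}

```text
clock: 5.65
tcp_pos: [543.0, 61.1, 239.7]
eef_rot: [3.141, -0.0, 0.63]
wrist_force: [-1.0, 0.4, 2.2]
finger_gap: 85.4
grip_force: 1.0
```

Emit:
{"method": "carry_out", "body": {
  "plan": [
    [0,0,2,0],
    [0,0,2,0],
    [0,0,2,0],
    [0,0,0,0]
  ]
}}

```text
clock: 6.05
tcp_pos: [543.1, 61.1, 233.1]
eef_rot: [3.141, -0.0, 0.63]
wrist_force: [-0.9, 0.1, 3.1]
finger_gap: 85.3
grip_force: 1.3
```

Emit:
{"method": "carry_out", "body": {
  "plan": [
    [0,0,1,0],
    [0,0,1,0],
    [0,0,1,0],
    [0,0,1,0],
    [0,0,1,0],
    [0,0,1,0],
    [0,0,0,0]
  ]
}}

```text
clock: 6.75
tcp_pos: [543.0, 61.1, 227.1]
eef_rot: [3.142, -0.0, 0.63]
wrist_force: [-0.3, 0.9, 3.3]
finger_gap: 85.3
grip_force: 1.3
```

Run:
```python
from h import *
st()
i=arm.read_camera('side')[:,:,::-1][70:270,230:430];cv2.imwrite('pics/m3.png',cv2.resize(i,None,fx=3,fy=3,interpolation=cv2.INTER_CUBIC))
```

```text
6.75 frame [-105.4   35.2  227.1] toolx [0.865, 0.502] tooly [0.502, -0.865] gap 85.3 F [-0.3  0.9  3.3]
```

View pics/m3.png

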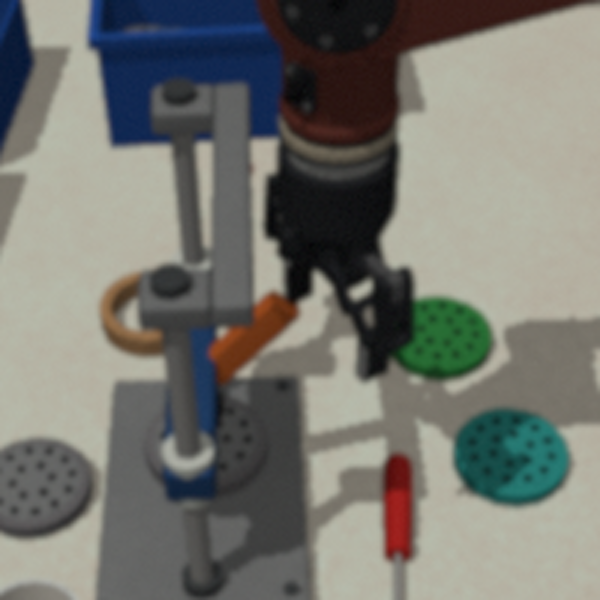

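The finger sits on the paddle end at (290,300), and the bar has moved down about 11 px. From the earlier crops the cover top is at about 70–88 mm and the foot is now near 114 mm.

Emit:
{"method": "carry_out", "body": {
  "plan": [
    [0,0,1,0],
    [0,0,1,0],
    [0,0,1,0],
    [0,0,1,0],
    [0,0,1,0],
    [0,0,1,0],
    [0,0,1,0],
    [0,0,1,0],
    [0,0,1,0],
    [0,0,1,0]
  ]
}}

```text
clock: 7.8
tcp_pos: [543.0, 61.1, 217.2]
eef_rot: [3.142, -0.0, 0.63]
wrist_force: [-0.6, 0.4, 3.5]
finger_gap: 85.8
grip_force: 1.5
```

Emit:
{"method": "carry_out", "body": {
  "plan": [
    [0,0,1,0],
    [0,0,1,0],
    [0,0,1,0],
    [0,0,1,0],
    [0,0,1,0]
  ]
}}

```text
clock: 8.3
tcp_pos: [543.0, 61.1, 212.2]
eef_rot: [3.142, -0.0, 0.63]
wrist_force: [-1.0, 0.0, 3.3]
finger_gap: 85.4
grip_force: 1.5
```

Emit:
{"method": "carry_out", "body": {
  "plan": [
    [0,0,1,0],
    [0,0,1,0],
    [0,0,1,0],
    [0,0,1,0]
  ]
}}

```text
clock: 8.7
tcp_pos: [543.0, 61.1, 208.2]
eef_rot: [3.142, -0.0, 0.63]
wrist_force: [-0.3, -0.2, 3.7]
finger_gap: 84.9
grip_force: 1.5
```

Run:
```python
from h import *
st()
i=arm.read_camera('side')[:,:,::-1][180:255,265:365];cv2.imwrite('pics/m4.png',cv2.resize(i,None,fx=7,fy=7,interpolation=cv2.INTER_CUBIC))
```

```text
8.7 frame [-105.4   35.3  208.2] toolx [0.865, 0.502] tooly [0.502, -0.865] gap 84.9 F [-0.3 -0.2  3.7]
```

View pics/m4.png

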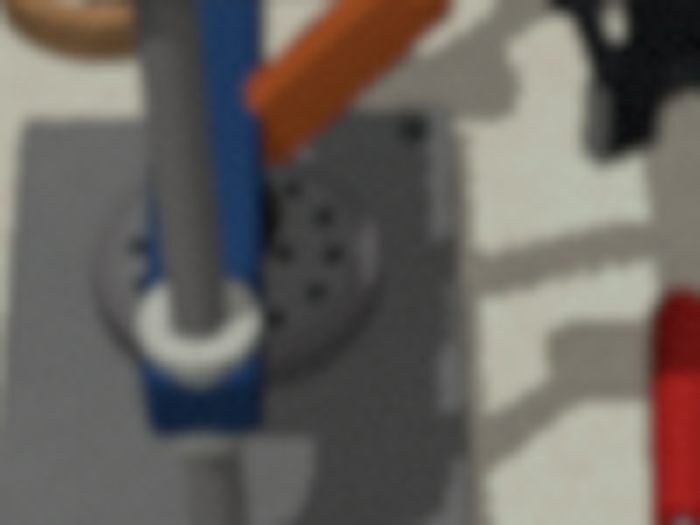

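The black foot shows at (268,215) beside the bar, still above the cover. I'll keep going in short steps.

Emit:
{"method": "carry_out", "body": {
  "plan": [
    [0,0,1,0],
    [0,0,1,0],
    [0,0,1,0],
    [0,0,1,0]
  ]
}}

```text
clock: 9.15
tcp_pos: [542.9, 61.1, 204.2]
eef_rot: [-3.142, 0.0, 0.63]
wrist_force: [-1.2, 0.5, 3.6]
finger_gap: 85.7
grip_force: 1.6
```

Emit:
{"method": "carry_out", "body": {
  "plan": [
    [0,0,1,0],
    [0,0,1,0],
    [0,0,1,0]
  ]
}}

```text
clock: 9.45
tcp_pos: [542.9, 61.1, 201.2]
eef_rot: [-3.142, 0.0, 0.63]
wrist_force: [-0.9, 0.2, 3.7]
finger_gap: 85.5
grip_force: 1.6
```

Emit:
{"method": "carry_out", "body": {
  "plan": [
    [0,0,1,0],
    [0,0,1,0],
    [0,0,1,0]
  ]
}}

```text
clock: 9.75
tcp_pos: [542.9, 61.1, 198.2]
eef_rot: [-3.142, 0.0, 0.63]
wrist_force: [-0.4, 0.1, 3.8]
finger_gap: 85.1
grip_force: 1.7
```

Emit:
{"method": "carry_out", "body": {
  "plan": [
    [0,0,1,0],
    [0,0,1,0],
    [0,0,1,0]
  ]
}}

```text
clock: 10.05
tcp_pos: [543.3, 61.1, 197.2]
eef_rot: [3.141, -0.0, 0.63]
wrist_force: [-6.5, -0.2, 14.1]
finger_gap: 85.2
grip_force: 7.4
```

Emit:
{"method": "carry_out", "body": {
  "plan": [
    [0,0,0,0],
    [0,0,0,0],
    [0,0,0,0],
    [0,0,0,0]
  ]
}}

```text
clock: 10.45
tcp_pos: [543.2, 61.1, 197.3]
eef_rot: [3.141, -0.0, 0.63]
wrist_force: [-5.1, -0.2, 11.5]
finger_gap: 84.8
grip_force: 5.9
```

The stop is in contact, with about 11 N steady at the wrist. Now I'll retract, close the fingers, turn back and go round to above the ball.

Emit:
{"method": "carry_out", "body": {
  "plan": [
    [0,0,-2,0],
    [0,0,-4,0],
    [0,0,-10,0],
    [0,0,-12,0],
    [0,0,-12,0],
    [0,0,-14,0],
    [0,0,-14,0],
    [0,0,-14,0],
    [0,0,-14,0],
    [0,0,-14,0]
  ]
}}

```text
clock: 11.45
tcp_pos: [543.0, 61.1, 306.7]
eef_rot: [3.141, -0.0, 0.63]
wrist_force: [-1.0, 0.1, 1.0]
finger_gap: 85.6
grip_force: 0.0
```

Emit:
{"method": "carry_out", "body": {
  "plan": [
    [0,0,0,-0.13],
    [0,0,0,-0.13],
    [0,0,0,-0.13],
    [0,0,0,-0.13],
    [0,0,0,-0.13],
    [0,0,0,-0.13],
    [0,0,0,-0.13],
    [0,0,0,-0.134],
    [-27,0,0,0],
    [-27,0,0,0],
    [-27,0,0,0],
    [-27,0,0,0],
    [-27,0,0,0],
    [-27,0,0,0],
    [-27,0,0,0],
    [-27,0,0,0],
    [0,0,0,0]
  ],
  "fingers": 0
}}

```text
clock: 13.15
tcp_pos: [565.3, -156.8, 305.8]
eef_rot: [-3.142, 0.002, 1.67]
wrist_force: [-0.0, -0.0, -0.9]
finger_gap: 0.1
grip_force: 0.0
```

Run:
```python
from h import *
o,Rt=st(); print('to go',Rt.T@(W(-36,-183,300)-o['tcp_pos']))
for n in('top','side'):
    i=arm.read_camera(n)[:,:,::-1];h=cv2.cvtColor(np.ascontiguousarray(i),cv2.COLOR_BGR2HSV)
    k,_,s,ce=cv2.connectedComponentsWithStats(cv2.inRange(h,(0,150,60),(6,255,255)))
    for j in range(1,k):
        if s[j,4]>12 and 280<ce[j][0]<450 and ce[j][1]<215: print(n,s[j],ce[j])
    if n=='top':cv2.imwrite('pics/m5.png',cv2.resize(i[110:260,270:470],None,fx=3.5,fy=3.5,interpolation=cv2.INTER_CUBIC))
for a in(0,.1,.2,.25):
    th=np.radians(50)-a; print(a,proj('top',W(-36,-100-90*np.cos(th),134+90*np.sin(th))))
```

```text
13.15 frame [-105.9 -183.9  305.8] toolx [0.005, 1.0] tooly [1.0, -0.005] gap 0.1 F [-0.  -0.  -0.9]
to go [ 1.18445721 69.8735051   5.79634074]
top [406 173  11  10  83] [410.62650602 177.27710843]
0 [407.46742081 176.46411182]
0.1 [409.83167401 176.78975592]
0.2 [411.84193525 177.19211853]
0.25 [412.7089109  177.42021768]
```

View pics/m5.png

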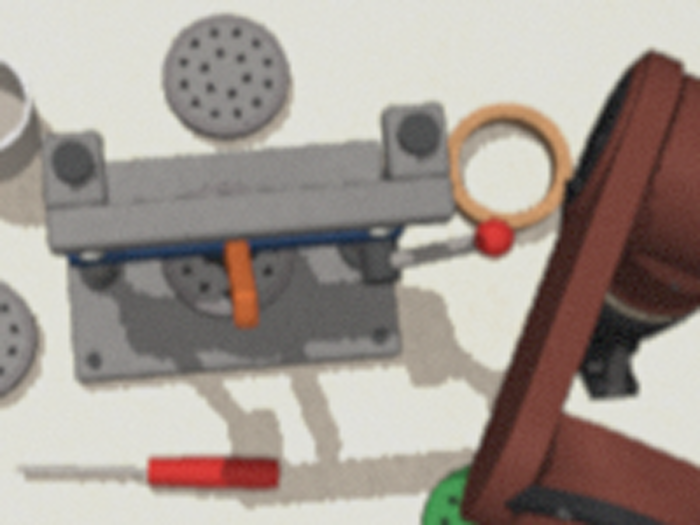

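The ball is at top pixel (410.6,177.3), so the lever is at about 0.14 rad with the ball at frame y −167, z 194 mm. The stop stayed down. I'll move over the ball and lower.

Emit:
{"method": "carry_out", "body": {
  "plan": [
    [1,23,0,0],
    [1,23,0,0],
    [1,24,0,0],
    [0,0,15,0],
    [0,0,15,0],
    [0,0,15,0],
    [0,0,15,0],
    [0,0,10,0],
    [0,0,0,0]
  ]
}}

```text
clock: 14.15
tcp_pos: [632.6, -143.2, 232.3]
eef_rot: [-3.137, -0.002, 1.673]
wrist_force: [0.7, -0.7, 0.2]
finger_gap: 0.3
grip_force: 0.0
```

Emit:
{"method": "carry_out", "body": {
  "plan": [
    [0,0,3,0],
    [0,0,3,0],
    [0,0,3,0],
    [0,0,3,0],
    [0,0,3,0],
    [0,0,3,0],
    [0,0,3,0],
    [0,0,3,0]
  ]
}}

```text
clock: 14.95
tcp_pos: [635.5, -147.3, 214.4]
eef_rot: [3.139, 0.009, 1.674]
wrist_force: [-2.0, -7.3, 8.4]
finger_gap: -0.2
grip_force: 4.5
```

The finger is riding on the ball's outer side (−7 N lateral). I'll back up and shift inward.

Emit:
{"method": "carry_out", "body": {
  "plan": [
    [0,0,-10,0],
    [0,0,-8,0],
    [6,0,0,0],
    [6,0,0,0],
    [0,0,3,0],
    [0,0,3,0],
    [0,0,3,0],
    [0,0,3,0],
    [0,0,3,0],
    [0,0,3,0],
    [0,0,0,0]
  ]
}}

```text
clock: 16.05
tcp_pos: [633.6, -132.3, 211.7]
eef_rot: [3.141, 0.001, 1.673]
wrist_force: [-0.2, -0.6, 1.1]
finger_gap: -0.0
grip_force: 0.6
```

Emit:
{"method": "carry_out", "body": {
  "plan": [
    [0,0,3,0],
    [0,0,3,0],
    [0,0,3,0],
    [0,0,3,0],
    [0,0,0,0]
  ]
}}

```text
clock: 16.55
tcp_pos: [632.6, -130.9, 198.0]
eef_rot: [-3.14, -0.002, 1.674]
wrist_force: [0.8, 1.3, 0.0]
finger_gap: -0.2
grip_force: 0.2
```

Emit:
{"method": "carry_out", "body": {
  "plan": [
    [-5,0,0,0],
    [-5,0,0,0],
    [-4,0,0,0],
    [0,0,3,0],
    [0,0,3,0],
    [0,0,3,0],
    [0,0,3,0],
    [0,0,3,0],
    [0,0,0,0]
  ]
}}

```text
clock: 17.45
tcp_pos: [634.3, -145.0, 183.4]
eef_rot: [-3.141, -0.001, 1.674]
wrist_force: [0.8, -1.1, 0.3]
finger_gap: -0.2
grip_force: 0.3
```

Run:
```python
from h import *
st()
for n in('top','side'):
    i=np.ascontiguousarray(arm.read_camera(n)[:,:,::-1]);h=cv2.cvtColor(i,cv2.COLOR_BGR2HSV)
    k,_,s,ce=cv2.connectedComponentsWithStats(cv2.inRange(h,(0,170,60),(4,255,255)))
    for j in range(1,k):
        if s[j,4]>6 and 280<ce[j][0]<450 and ce[j][1]<215: print(n,s[j],ce[j])
for a in(0.2,.4,.6,.8,1.05):
    th=np.radians(50)-a;P=W(-36,-100-90*np.cos(th),134+90*np.sin(th)); print(a,(P-C)[2],inv(P)[1],proj('top',P),proj('side',P))
```

```text
17.45 frame [ -36.  -179.3  183.4] toolx [0.001, 1.0] tooly [1.0, -0.001] gap -0.2 F [ 0.8 -1.1  0.3]
0.2 190.07651344239213 -170.3947770800165 [411.84193525 177.19211853] [308.51774346 134.23508208]
0.4 174.97343337279924 -180.13225166962914 [414.73937369 178.2022256 ] [308.73640527 136.55964616]
0.6 158.23687181377883 -186.67510625711662 [416.09038303 179.43880606] [308.98093462 140.07800694]
0.8 140.53406265941487 -189.76249787724737 [415.9043049  180.83985325] [309.24148988 144.61059299]
1.05 118.12333710753606 -188.58855216899673 [413.63150372 182.72500129] [309.57536227 151.40495136]
```

Emit:
{"method": "carry_out", "body": {
  "plan": [
    [-1,0,3,0],
    [-1,0,3,0],
    [-1,0,3,0],
    [0,0,3,0],
    [0,0,3,0],
    [0,0,3,0],
    [0,0,3,0],
    [0,0,3,0],
    [0,0,3,0],
    [0,0,2,0],
    [0,0,2,0],
    [0,0,0,0]
  ]
}}

```text
clock: 18.75
tcp_pos: [634.8, -148.3, 152.8]
eef_rot: [-3.141, -0.001, 1.674]
wrist_force: [0.0, 0.3, 0.6]
finger_gap: 0.1
grip_force: 0.1
```

Emit:
{"method": "carry_out", "body": {
  "plan": [
    [0,0,2,0],
    [0,0,2,0],
    [0,0,2,0],
    [0,0,0,0]
  ]
}}

```text
clock: 19.15
tcp_pos: [634.8, -148.5, 146.8]
eef_rot: [-3.141, -0.0, 1.674]
wrist_force: [0.5, -0.1, 0.8]
finger_gap: 0.2
grip_force: 0.0
```

Emit:
{"method": "carry_out", "body": {
  "plan": [
    [0,0,1,0],
    [0,0,1,0],
    [0,0,1,0],
    [0,0,1,0],
    [0,0,0,0]
  ]
}}

```text
clock: 19.65
tcp_pos: [635.1, -148.4, 144.3]
eef_rot: [-3.141, -0.0, 1.674]
wrist_force: [-2.2, 0.4, 5.4]
finger_gap: 0.3
grip_force: 2.4
```

Run:
```python
from h import *
st()
for n in('top','side'):
    i=np.ascontiguousarray(arm.read_camera(n)[:,:,::-1])
    k=(120,220,340,460) if n=='top' else (90,230,250,370)
    j=cv2.resize(i[k[0]:k[1],k[2]:k[3]],(390,390) if n=='side' else (396,330),interpolation=cv2.INTER_CUBIC)
    a=j if n=='top' else np.hstack([cv2.copyMakeBorder(a,0,60,0,0,cv2.BORDER_CONSTANT),j])
cv2.imwrite('pics/m6.png',a)
```

```text
19.65 frame [ -35.6 -182.7  144.3] toolx [0.001, 1.0] tooly [1.0, -0.001] gap 0.3 F [-2.2  0.4  5.4]
```

View pics/m6.png

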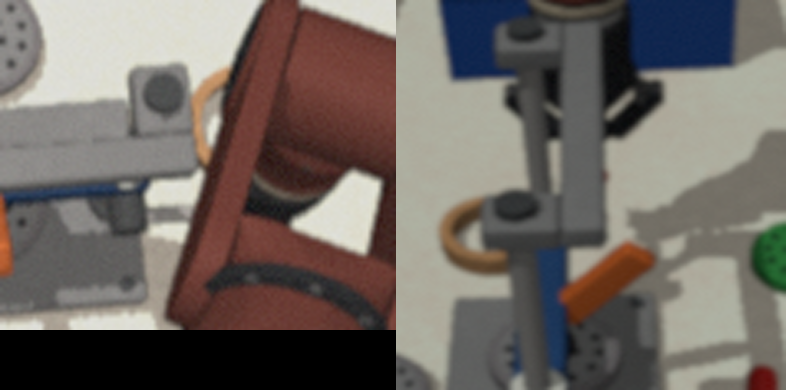

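A speck of the red ball shows beside the bridge at (604,176), which is raw side row 153; the locked prediction is row 151. The tip is at 130 mm (expected 132) and now meets firm resistance, so the lever is at its end stop. One small extra press, then retreat straight up.

Emit:
{"method": "carry_out", "body": {
  "plan": [
    [0,0,1,0],
    [0,0,1,0],
    [0,0,0,0],
    [0,0,0,0]
  ]
}}

```text
clock: 20.15
tcp_pos: [635.2, -148.4, 143.9]
eef_rot: [3.141, 0.0, 1.674]
wrist_force: [-5.2, 1.3, 10.6]
finger_gap: 0.1
grip_force: 5.2
```

Emit:
{"method": "carry_out", "body": {
  "plan": [
    [0,0,-2,0],
    [0,0,-5,0],
    [0,0,-15,0],
    [0,0,-20,0],
    [0,0,-20,0],
    [0,0,-20,0],
    [0,0,-20,0],
    [0,0,-20,0],
    [0,0,-20,0],
    [0,0,-20,0],
    [0,-35,0,0],
    [0,-35,0,0],
    [-30,-30,0,0],
    [-30,-30,0,0],
    [0,0,0,0]
  ]
}}

```text
clock: 21.65
tcp_pos: [509.4, -224.8, 304.3]
eef_rot: [-3.141, 0.003, 1.669]
wrist_force: [-0.6, 0.6, 0.5]
finger_gap: -0.1
grip_force: 0.0
```

Run:
```python
from h import *
st()
P=lambda a:W(-36,-100-90*np.cos(np.radians(50)-a),134+90*np.sin(np.radians(50)-a))
for n in('top','side'):
    i=np.ascontiguousarray(arm.read_camera(n)[:,:,::-1]);h=cv2.cvtColor(i,cv2.COLOR_BGR2HSV)
    k,_,s,ce=cv2.connectedComponentsWithStats(cv2.inRange(h,(0,150,60),(6,255,255)))
    for j in range(1,k):
        if s[j,4]>4 and 290<ce[j][0]<450 and ce[j][1]<215: print(n,s[j],ce[j])
    print([proj(n,P(a)).round(1) for a in(.8,.9,1.05)])
    m=cv2.inRange(h,(7,170,70),(16,255,255));m[:,:300]=0;m[:,350:]=0;m[:160]=0;m[230:]=0
    y,x=np.nonzero(m);print('paddle',x.mean(),y.mean(),y.min())
```

```text
21.65 frame [-168.5 -245.6  304.3] toolx [0.006, 1.0] tooly [1.0, -0.006] gap -0.1 F [-0.6  0.6  0.5]
top [410 179   8   9  58] [413.63793103 183.01724138]
[array([415.9, 180.8]), array([415.3, 181.6]), array([413.6, 182.7])]
paddle 338.50714285714287 190.63571428571427 179
[array([309.2, 144.6]), array([309.4, 147.2]), array([309.6, 151.4])]
paddle 313.98738170347 190.47003154574134 178
```

The ball is at (413.6,183.0), which matches the fully locked prediction (413.6,182.7). Handing in.

```bash
python3 -c "
from cell import arm
print(arm.job_done())"
```

```text
the job is handed in; nothing more can be done
None
```

The job is handed in (it returned no verdict): the blue stop was pushed down by a fingertip on the orange grip's end, not gripped, because the tool could not tilt; wrist force rose to about 11–14 N on contact with the sample cover, the red-balled lever measures at its end stop, and the arm has let go.

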